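# Sort the mixed railway wagons and road vehicles into their two storage trays

## Task

Clear up the four loose model vehicles that stand on the cork mats: put the two railway wagons in the tray with the rails and the two road vehicles in the tray with the road markings. Stand each one upright on its wheels in the middle of a bay of its own, pointing along the bay (either end first), and let go of it.

Things in the scene. Friction and masses are not known exactly. Their poses are not given: they have to be found in the camera images.
- wagon_tank: Model railway tank wagon: black and yellow barrel on a dark chassis. 82 x 30 x 44 mm; its solid sides for gripping run from 9 to 34 mm above its underside, 66 mm long and 30 mm wide (about 60 g). Origin: centre of its underside; x along it, y across, z up. Starts upright on a fixed cork mat (its top at z = 10 mm).
- wagon_van: Model railway covered van: dark red body, white rounded roof. 82 x 31 x 40 mm; its solid sides for gripping run from 9 to 34 mm above its underside, 66 mm long and 30 mm wide (about 60 g). Origin: centre of its underside; x along it, y across, z up. Starts upright on a fixed cork mat (its top at z = 10 mm).
- lorry_brown: Toy road lorry: red cab, dark brown box body. 94 x 30 x 36 mm; solid, 26 mm wide between the flanks, cab towards -x, which is low; the box body behind runs from x = -13 to +45 mm and up to 34 mm (about 75 g). Origin: centre of its underside; x along it, y across, z up. Starts upright on a fixed cork mat (its top at z = 10 mm).
- truck_green_b: Toy road truck: green cab, yellow load on the bed. 65 x 22 x 25 mm; solid, 22 mm wide, from x = -26 to +32 mm and up to 24 mm (about 50 g). Origin: centre of its underside; x along it, y across, z up. Starts upright on a fixed cork mat (its top at z = 10 mm).
- rail_tray: Shallow storage tray for railway wagons: pale plywood frame, grey floors, and in each bay a length of track (flat, not felt). 132 (x) x 150 (y) mm, fixed; origin at its underside's centre, z up. A 14 mm rib along x parts it into 2 bays, each 120 long in x, 62 wide, centred at y = +38 and -38 mm. Floors 8 mm, lips and rib 12 mm above the table. Stand one vehicle per bay, along x, within 14 mm of the bay's centre and 10 degrees. The trays swap places.
- road_tray: Shallow storage tray for road vehicles: blue frame, black floors, and in each bay white road markings (edge lines and a dashed centre line, flat paint). 132 (x) x 150 (y) mm, fixed; origin at its underside's centre, z up. A 14 mm rib along x parts it into 2 bays, each 120 long in x, 62 wide, centred at y = +38 and -38 mm. Floors 8 mm, lips and rib 12 mm above the table. Stand one vehicle per bay, along x, within 14 mm of the bay's centre and 10 degrees. The trays swap places.
Not all that is in view belongs to the job. Leave any purple look-alike of the wagon_tank alone.

How it is judged:
By the outcome, as a careful person would: the job done as asked, in the order asked, and still so for the second after the job is handed in, with the robot touching nothing.
It also fails if it takes over 96 s, if anything falls off the work surface, if the arm or the gripper's body presses on something with over 40 N, if the wrist force passes 120 N, or if a joint passes its speed limit or range.

## Robot

A 6-joint arm with a two-finger parallel gripper is mounted at the origin on a cart in front of the work surface, level with it; the furniture and walls round the work are solid. World frame = base frame: x ahead of the robot, y to its left, z up, the work surface at z = 0. Lengths are in m, angles in degrees, forces in N, time in s.
With the tool pointing down it reaches from about 0.375 to 0.75 m from the base axis. Payload 9 kg.
Tool frame: the origin (TCP) lies at the very end of the fingers, on their centre line; the grasp point (between the pads) lies hold_point_z behind it (hold_point_z is the distance from the TCP to the grasp point, in m); z points along the fingers, y is the line along which they close (so a half turn about z gives the same grasp; the last joint's range is limited). The gripper opens to 85 mm and grips with 20 to 120 N. Pads are 22 mm wide; open, the fingers measure 114 mm over their backs; the gripper's body (76 mm by 85 mm) begins 54 mm behind the grasp point. The pads swing forward as they close: fully open they stand 13 mm farther back than shut.
Start: joints at [55.709, 5.964, 5.575, 89.605, 0, 77.527], TCP at [0.223, 0.557, 0.231] pointing down, gripper open.
Joint ranges: [-171.21, 171.21], [-48.23, 106.86], [-62.78, 66.21], [-105.2, 120.99], [-86.42, 89.51], [-180, 180]. Speed limits (degrees/s): [127.2, 127.2, 147.25, 180, 180, 180].

## Interface

Orientations are given as [roll, pitch, yaw] about the fixed x, y, z axes, in that order (R = Rz(yaw) Ry(pitch) Rx(roll)).
In Python, from cell import observe, camera, camera_model, close_job, hold_point_z gives the robot as it stands.
- The arm moves only by the tool play_rows, never from a script. Its arguments are lists of equal length, an entry for each row: "rotation": the turn, a rotation vector about the tool's x, y, z in rad, a list of three; "xyz": the shift along the tool's x, y, z in m, a list of three; "jaw": the gripper's target within -1 to 1 (fully open at 1, half-way at 0, shut at -1). A call has 1 to 10 rows; each row shifts and turns the commanded pose from where the row before left it, along the tool's axes as they then stand; what a row does not reach is not made up. A row lasts 1/8 s, in which the tool goes at most 62.5 mm and 10.7 degrees, less where a joint would pass 70% of its speed; a pose out of reach is approached as far as the arm can. A call is refused whole if a number of a shift passes 0.0625 or a number of a turn 0.188, either way. A call with a gripper value outside its range is refused whole. The fingers move at their own pace and stop on an object; "newtons" is the grip in N (left out, the last holds). Time passes only in rows, so rows that do not move let the fingers close. It gives the time, the measured TCP pose, the force, the opening and the grip force at its end, in the units of the state.
- observe(): the state, without advancing time (a new reading comes with each control period).
- camera(name): name is "scene" or "side" or "wrist"; returns (picture, depth): 480x640x3 uint8, red, green, blue; 480x640 float32, m along the optical axis (not along the pixel's ray), 0 where there is no reading.
- camera_model(name): a dict with "mtx" (3x3 intrinsics, pixels), "k1" (the pictures are not rectified: a ray, as slopes to the right and down, at radius r is drawn at 1 + k1 r^2 times it, then the intrinsics apply), "pose" (4x4, takes a point from camera to world coordinates). Camera axes: x right, y up, looking along -z (the intrinsics and any distortion apply to the point x, -y, -z); pixel columns grow to the right and rows downward; lengths in m; the calibration is good to about 2 mm. A picture is of the moment at which its call begins: read the wrist's pose just before it. camera_model takes no time and is no camera call; for the wrist camera it gives the pose at the moment of the call.
- close_job(): hands the job in; it is judged then, once.
The state is a dict: "time": time; "joint_positions": joint angles; "qd": joint speeds; "effort": joint torques, N m; "ee_pos": TCP position; "eef_rot": TCP orientation; "wrist_force": force on the tool from outside, world axes, zero at the start; "moment": the same for the moment, N m; "opening": opening from 0.0 (shut) to 1.0 (fully open); "grasp_force": force on a finger pad.
Only numpy, scipy, OpenCV 4.12 (cv2) and the standard library are available. Lean on these libraries where they do the work, as an engineer would, in place of code of your own. Each camera call takes 0.05 s, during which the arm holds its last target. There are 200 camera calls.

## Working session

There is one attempt and no reset: what is moved stays moved. The work goes in short steps, Python scripts to look and compute and a tool call to move; the robot and the scene stay as the last step left them, time stands still between calls to the robot, and variables do not carry over. Pictures are saved under pics/ and viewed, at most 14 in all, crops included, and the job is handed in when it is done.

Besides the shell and the picture viewer there is one more tool, called after "Emit:" as a command line: name --argument value ..., lists and objects as JSON in quotes. play_rows: Moves the arm, as the interface text tells. Its arguments: {"type":"object","properties":{"rotation":{"type":"array","items":{"type":"array","items":{"type":"number"}}},"xyz":{"type":"array","items":{"type":"array","items":{"type":"number"}}},"jaw":{"type":"array","items":{"type":"number"}},"newtons":{"type":"number"}},"required":["rotation","xyz","jaw"]}

```bash
mkdir -p pics; ls
cat > h.py <<'E'
import numpy as np, cv2
from cell import observe, camera, camera_model, hold_point_z
def snap(n,f):
    m=camera_model(n); p,d=camera(n); cv2.imwrite(f'pics/{f}.png',p[:,:,::-1]); np.savez(f'pics/{f}.npz',p=p,d=d,mtx=m['mtx'],k1=m['k1'],pose=m['pose']); return p,d,m
def load(f):
    z=np.load(f'pics/{f}.npz'); return z['p'],z['d'],z
def rays(uv,m):
    uv=np.asarray(uv,float).reshape(-1,2); k=float(m['k1'])
    s=(uv-[m['mtx'][0][2],m['mtx'][1][2]])/[m['mtx'][0][0],m['mtx'][1][1]]
    q=s.copy()
    for _ in range(20): q=s/(1+k*(q**2).sum(1,keepdims=True))
    T=np.asarray(m['pose']); return T[:3,3], np.c_[q[:,0],-q[:,1],-np.ones(len(q))]@T[:3,:3].T
def onplane(uv,m,z):
    o,d=rays(uv,m); return o+d*((z-o[2])/d[:,2:])
def cloud(d,m):
    v,u=np.mgrid[0:480,0:640]; o,r=rays(np.c_[u.ravel(),v.ravel()],m); return (o+r*d.reshape(-1,1)).reshape(480,640,3)
E
python3 - <<'E'
from h import *
print(hold_point_z if not callable(hold_point_z) else hold_point_z(), observe())
for n in('scene','side','wrist'):
    p,d,m=snap(n,n+'0'); print(n,m['mtx'],m['k1'],np.round(m['pose'],3), (d>0).mean())
E
```

```text
pics
0.0187 {'time': 0.0, 'joint_positions': array([5.57090946e+01, 5.99857258e+00, 5.52749329e+00, 8.96052567e+01,
       3.44821856e-04, 7.75256035e+01]), 'qd': array([ 0.01543929,  0.01525138, -0.00645067, -0.02611271, -0.02374068,
       -0.00246708]), 'effort': array([-1.55968151e-03, -5.56932235e+01,  5.03647256e+01,  1.71619485e-02,
       -4.00136287e-04,  2.81895416e-05]), 'ee_pos': array([0.22278896, 0.55674506, 0.23052697]), 'eef_rot': array([-1.79925541e+02, -1.68254930e-02,  1.58183480e+02]), 'wrist_force': array([ 0.03897362, -0.54764573,  0.84609175]), 'moment': array([ 0.05061979, -0.01470762,  0.00084531]), 'grasp_force': 0.0, 'opening': 0.998917493858516}
scene [[538.66336399   0.         318.5016971 ]
 [  0.         538.66336399 239.93686679]
 [  0.           0.           1.        ]] -0.1310091556563109 [[-0.911  0.331 -0.245  0.209]
 [-0.412 -0.721  0.557  0.356]
 [ 0.008  0.609  0.793  1.032]
 [ 0.     0.     0.     1.   ]] 0.9959309895833334
side [[618.46163864   0.         309.25350258]
 [  0.         618.46163864 242.27768838]
 [  0.           0.           1.        ]] -0.0643241951984495 [[ 0.964  0.159 -0.214  0.191]
 [-0.266  0.623 -0.736 -1.471]
 [ 0.016  0.766  0.642  1.007]
 [ 0.     0.     0.     1.   ]] 0.96212890625
wrist [[372.65263166   0.         313.97306973]
 [  0.         372.65263166 240.62514774]
 [  0.           0.           1.        ]] 0.005600558641344154 [[ 0.372 -0.897 -0.24   0.162]
 [ 0.928  0.359  0.097  0.58 ]
 [-0.001 -0.258  0.966  0.373]
 [ 0.     0.     0.     1.   ]] 0.9959602864583333
```

View pics/scene0.png

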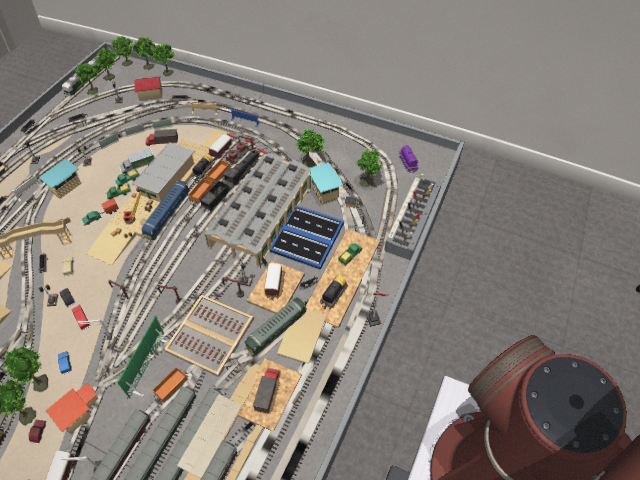

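View pics/side0.png

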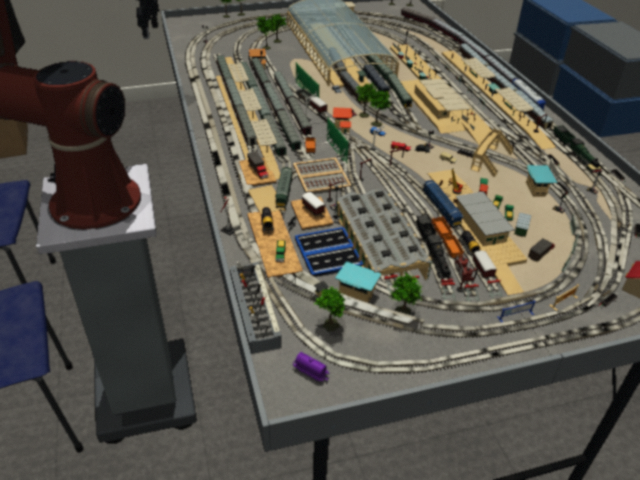

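The scene view shows four cork mats: the lorry (red cab, dark box) at (266,389), the white-roofed van at (274,280), the black/yellow tank wagon at (335,290) and the green/yellow truck at (350,253). The rail tray is at (210,333) and the road tray at (307,237). The purple look-alike, at (409,157), is left alone. Next I'll measure with the depth image and make an enlarged crop.

Run:
```python
from h import *
p,d,m=load('scene0'); P=cloud(d,m)
for n,(u,v) in dict(lorry=(266,389),van=(274,280),tank=(335,290),truck=(350,253),rail=(210,333),road=(307,237),base=(535,400),loco=(275,325)).items(): print(n,np.round(P[v,u],3))
# mat seeds
for n,(u,v) in dict(matL=(285,410),matV=(255,300),matT=(330,312),table=(315,370),depot=(235,235),roof=(260,210)).items(): print(n,np.round(P[v,u],3))
c=p[150:450,140:440]; cv2.imwrite('pics/crop1.png',cv2.resize(c,(600,600),interpolation=cv2.INTER_CUBIC)[:,:,::-1])
z=P[150:450,140:440,2]; cv2.imwrite('pics/z1.png',cv2.applyColorMap(cv2.resize((np.clip(z,0,.1)*2550).astype(np.uint8),(600,600),interpolation=0),cv2.COLORMAP_JET))
```

```text
lorry [0.455 0.035 0.05 ]
van [ 0.555 -0.194  0.049]
tank [ 0.424 -0.226  0.048]
truck [ 0.438 -0.351  0.02 ]
rail [ 0.631 -0.039  0.009]
road [ 0.555 -0.363  0.004]
base [0.05  0.017 0.378]
loco [ 0.502 -0.095  0.051]
matL [0.412 0.044 0.006]
matV [ 0.582 -0.15   0.012]
matT [ 0.421 -0.194  0.007]
table [ 0.395 -0.058  0.003]
depot [ 0.688 -0.259  0.062]
roof [ 0.666 -0.342  0.073]
```

View pics/crop1.png

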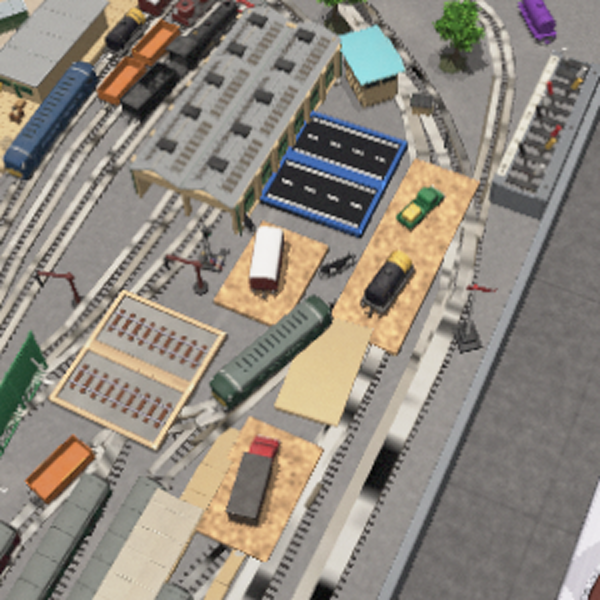

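View pics/z1.png

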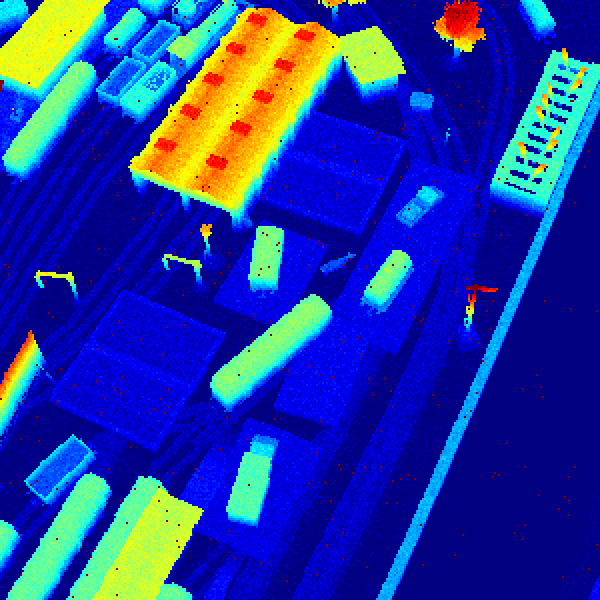

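The crop confirms all four targets. At 2x scale, the black/yellow barrel tank wagon is at (388,280), the white-roofed van at (265,257), the green cab/yellow load truck at (420,207) and the red cab/brown box lorry at (253,480). The purple wagon at (538,18) is the look-alike and stays where it is. The depot, up to about 85 mm tall, stands close to the road tray.

```bash
cat >> h.py <<'E'
def comp(mask,seed):
    n,l=cv2.connectedComponents(mask.astype(np.uint8)); return l==l[seed[1],seed[0]]
def rect(xy):
    (c,s,a)=cv2.minAreaRect(xy.astype(np.float32)); b=cv2.boxPoints((c,s,a)); e=max((b[1]-b[0],b[2]-b[1]),key=np.linalg.norm)
    return np.array(c),np.sort(s)[::-1],np.degrees(np.arctan2(e[1],e[0]))%180
E
python3 - <<'E'
from h import *
p,d,m=load('scene0'); P=cloud(d,m); Z=cv2.medianBlur(P[:,:,2].astype(np.float32),3)
for n,s,h in [('lorry',(266,389),.030),('van',(274,280),.03),('tank',(335,290),.032),('truck',(350,253),.019)]:
    k=comp(Z>h,s); k=cv2.erode(k.astype(np.uint8),np.ones((2,2)))>0
    q=P[k]; zt=np.percentile(q[:,2],90); t=q[q[:,2]>zt-.012]
    print(n,k.sum(),'ztop %.3f'%zt,[np.round(x,3) for x in rect(t[:,:2])],'mean',np.round(np.median(t,0),3))
hsv=cv2.cvtColor(p,cv2.COLOR_RGB2HSV)
def tray(n,mask,s):
    k=cv2.morphologyEx(mask.astype(np.uint8),cv2.MORPH_CLOSE,np.ones((5,5)))
    cs,_=cv2.findContours(k,cv2.RETR_EXTERNAL,cv2.CHAIN_APPROX_NONE)
    c=[c for c in cs if cv2.pointPolygonTest(c,s,False)>=0]
    for c in c:
        w=onplane(c[:,0],m,.012); print(n,len(c),[np.round(x,4) for x in rect(w[:,:2])], 'quad',cv2.approxPolyDP(cv2.convexHull(c),8,True)[:,0].tolist())
print('hsv frame',hsv[300,203],hsv[333,242],hsv[365,190],hsv[240,328])
tray('road',(hsv[:,:,0]>100)&(hsv[:,:,0]<125)&(hsv[:,:,1]>150)&(hsv[:,:,2]>60),(307.,237.))
tray('rail',(hsv[:,:,0]>10)&(hsv[:,:,0]<28)&(hsv[:,:,1]>60)&(hsv[:,:,2]>140),(210.,333.))
# obstacles: tall points near road tray
q=P.reshape(-1,3); 
for zl in (.04,.055,.07): 
    g=q[(q[:,2]>zl)&(q[:,0]>.6)&(q[:,0]<.72)&(q[:,1]>-.46)&(q[:,1]<-.2)]; print(zl,len(g),np.percentile(g[:,0],[1,5]),np.percentile(g[:,2],[50,99]))
    for y in np.arange(-.46,-.2,.04):
        s=g[abs(g[:,1]-y)<.01]; print('  y%.2f'%y, np.round(np.percentile(s[:,0],2),3) if len(s)>5 else None)
E
```

```text
lorry 532 ztop 0.048 [array([0.353, 0.188]), array([0.441, 0.047]), np.float32(124.531)] mean [0.455 0.042 0.045]
van 376 ztop 0.052 [array([0.402, 0.067]), array([0.695, 0.039]), np.float32(120.631)] mean [ 0.56  -0.199  0.049]
tank 287 ztop 0.051 [array([0.334, 0.051]), array([0.657, 0.044]), np.float32(108.472)] mean [ 0.427 -0.232  0.048]
truck 196 ztop 0.035 [array([ 0.338, -0.005]), array([0.766, 0.047]), np.float32(106.182)] mean [ 0.438 -0.349  0.029]
hsv frame [ 18  18 180] [ 16  88 202] [ 16  17 164] [109 159 188]
road 397 [array([ 0.5552, -0.3625]), array([0.1494, 0.1302]), np.float32(91.056)] quad [[342, 221], [320, 266], [271, 249], [296, 206]]
rail 219 [array([ 0.6337, -0.0379]), array([0.1506, 0.1331]), np.float32(89.7652)] quad [[201, 295], [252, 317], [215, 373], [164, 349]]
0.04 3788 [0.61710423 0.62049368] [0.06877495 0.08747307]
  y-0.46 0.619
  y-0.42 0.617
  y-0.38 0.617
  y-0.34 0.617
  y-0.30 0.617
  y-0.26 0.62
  y-0.22 None
0.055 3524 [0.61781281 0.62179833] [0.06934359 0.08749779]
  y-0.46 0.62
  y-0.42 0.618
  y-0.38 0.618
  y-0.34 0.617
  y-0.30 0.618
  y-0.26 0.621
  y-0.22 None
0.07 1599 [0.631444   0.63715617] [0.07388735 0.08852766]
  y-0.46 0.635
  y-0.42 0.638
  y-0.38 0.633
  y-0.34 0.63
  y-0.30 0.635
  y-0.26 0.635
  y-0.22 None
```

```bash
cat >> h.py <<'E'
def topfit(P,c,zr,r=.055,n=6):
    from scipy.spatial import cKDTree
    q=P.reshape(-1,3); q=q[(np.hypot(q[:,0]-c[0],q[:,1]-c[1])<r)&(q[:,2]>zr[0])&(q[:,2]<zr[1])]
    k=cKDTree(q[:,:2]).query_ball_point(q[:,:2],.006,return_length=True); q=q[k>=n]
    l=np.zeros(len(q)); cc,s,a=rect(q[:,:2]); ev=np.linalg.svd(q[:,:2]-q[:,:2].mean(0),full_matrices=False)[2][0]
    return len(q),np.round(cc,4),np.round(s,4),round(float(a),1),'pca',round(float(np.degrees(np.arctan2(ev[1],ev[0]))%180),1)
E
python3 - <<'E'
from h import *
p,d,m=load('scene0'); P=cloud(d,m)
for n,c,zr in [('lorry',(.455,.042),(.038,.056)),('van',(.56,-.199),(.042,.06)),('tank',(.427,-.232),(.04,.062)),('truck',(.438,-.349),(.022,.045))]: print(n,topfit(P,c,zr,n=4))
q=P[:,:,:]
for n,(u,v) in dict(hut=(325,182),huted=(338,198),sig=(245,290),coachN=(300,305),coachS=(252,345),sigtower=(379,296),mat1=(345,310)).items(): print(n,np.round(P[v,u],3))
E
```

```text
lorry (493, array([0.4563, 0.0402]), array([0.0632, 0.0302]), 100.9, 'pca', 102.9)
van (363, array([ 0.5629, -0.2036]), array([0.0697, 0.0314]), 109.6, 'pca', 109.6)
tank (289, array([ 0.4308, -0.2344]), array([0.063, 0.026]), 82.9, 'pca', 82.0)
truck (200, array([ 0.4387, -0.3506]), array([0.0649, 0.0237]), 72.5, 'pca', 71.6)
hut [ 0.57  -0.503  0.056]
huted [ 0.535 -0.508  0.007]
sig [ 0.619 -0.169  0.002]
coachN [ 0.476 -0.161  0.049]
coachS [ 0.524 -0.036  0.049]
sigtower [ 0.339 -0.284 -0.004]
mat1 [ 0.392 -0.211  0.009]
```

```bash
cat >> h.py <<'E'
def plan(xyz,yaw,n,frm=None,jaw=0.3):
    import json
    from scipy.spatial.transform import Rotation as R
    s=observe(); p=np.array(s['ee_pos']); r=R.from_euler('xyz',s['eef_rot'],degrees=True)
    if frm: p,r=np.array(frm[0]),R.from_euler('xyz',[180,0,frm[1]],degrees=True)
    t=np.array(xyz,float); g=R.from_euler('xyz',[180,0,yaw],degrees=True); rot=[];sh=[]
    for i in range(n):
        w=np.round((r.inv()*g).as_rotvec()/(n-i),3); q=np.round(r.inv().apply((t-p)/(n-i)),4)
        p=p+r.apply(q); r=r*R.from_rotvec(w); rot.append((w+0.).tolist()); sh.append((q+0.).tolist())
    for i in range(0,n,10): print('rot',json.dumps(rot[i:i+10]),'\nxyz',json.dumps(sh[i:i+10]))
    print('end',p.round(4),r.as_euler('xyz',degrees=True).round(1))
E
python3 - <<'E'
from h import *
plan((.458,.03,.14),102,12)
E
```

```text
rot [[0.0, 0.0, 0.082], [0.0, 0.0, 0.082], [0.0, 0.0, 0.082], [0.0, 0.0, 0.082], [0.0, 0.0, 0.082], [0.0, 0.0, 0.082], [0.0, 0.0, 0.081], [0.0, 0.0, 0.082], [0.0, 0.0, 0.081], [0.0, 0.0, 0.082]] 
xyz [[-0.0345, -0.0335, 0.0076], [-0.0371, -0.0305, 0.0076], [-0.0395, -0.0274, 0.0076], [-0.0416, -0.024, 0.0076], [-0.0435, -0.0206, 0.0076], [-0.045, -0.0169, 0.0076], [-0.0462, -0.0132, 0.0076], [-0.0472, -0.0094, 0.0076], [-0.0478, -0.0055, 0.0075], [-0.048, -0.0016, 0.0076]]
rot [[0.0, 0.0, 0.081], [-0.001, 0.001, 0.082]] 
xyz [[-0.048, 0.0023, 0.0075], [-0.0477, 0.0061, 0.0076]]
end [0.458 0.03  0.14 ] [180.  -0. 102.]
```

Emit:
play_rows --rotation '[[0, 0, 0.082], [0, 0, 0.082], [0, 0, 0.082], [0, 0, 0.082], [0, 0, 0.082], [0, 0, 0.082], [0, 0, 0.082], [0, 0, 0.082], [0, 0, 0.082], [0, 0, 0.082]]' --xyz '[[-0.034, -0.033, 0.008], [-0.037, -0.031, 0.008], [-0.04, -0.027, 0.008], [-0.042, -0.024, 0.008], [-0.043, -0.021, 0.007], [-0.045, -0.017, 0.007], [-0.046, -0.013, 0.007], [-0.047, -0.009, 0.007], [-0.048, -0.005, 0.007], [-0.048, -0.002, 0.008]]' --jaw '[0.3, 0.3, 0.3, 0.3, 0.3, 0.3, 0.3, 0.3, 0.3, 0.3]' --newtons 40

```text
time: 1.4
ee_pos: [0.4194, 0.1172, 0.1561]
eef_rot: [180.0, 0.0, 111.0]
wrist_force: [0.6, 0.4, 0.1]
opening: 0.651
grasp_force: 0.0
```

Emit:
play_rows --rotation '[[0, 0, 0.082], [0, 0, 0.081], [0, 0, 0]]' --xyz '[[-0.048, 0.002, 0.008], [-0.048, 0.006, 0.008], [0, 0, 0]]' --jaw '[0.3, 0.3, 0.3]'

```text
time: 1.78
ee_pos: [0.4578, 0.0279, 0.1393]
eef_rot: [-179.9, -0.0, 101.6]
wrist_force: [-0.3, 0.6, -0.1]
opening: 0.651
grasp_force: 0.0
```

Run:
```python
from h import *
s=observe(); print(s['time'],s['ee_pos'],s['eef_rot'],s['opening'])
p,d,m=snap('wrist','w1'); P=cloud(d,m)
print(topfit(P,(.456,.04),(.036,.056),n=10))
print('box(1/2)',topfit(P,(.456,.03),(.02,.056),n=10,r=.065))
plan((.458,.03,.018),102,5)
```

```text
1.775 [0.45781994 0.02785367 0.13931448] [-1.79927580e+02 -1.38027658e-02  1.01574891e+02] 0.6510262705966171
(4252, array([0.4581, 0.04  ]), array([0.0622, 0.0296]), 102.0, 'pca', 102.0)
box(1/2) (5232, array([0.4613, 0.025 ]), array([0.0928, 0.0296]), 102.0, 'pca', 101.9)
rot [[0.0, 0.0, -0.001], [0.0, 0.0, -0.001], [0.0, 0.0, -0.001], [-0.001, 0.0, -0.001], [0.0, -0.001, -0.001]] 
xyz [[0.0001, 0.0002, 0.0243], [0.0001, 0.0002, 0.0244], [0.0001, 0.0002, 0.0243], [0.0001, 0.0001, 0.0244], [0.0001, 0.0002, 0.0243]]
end [0.458 0.03  0.018] [-180.    0.  102.]
```

View pics/w1.png

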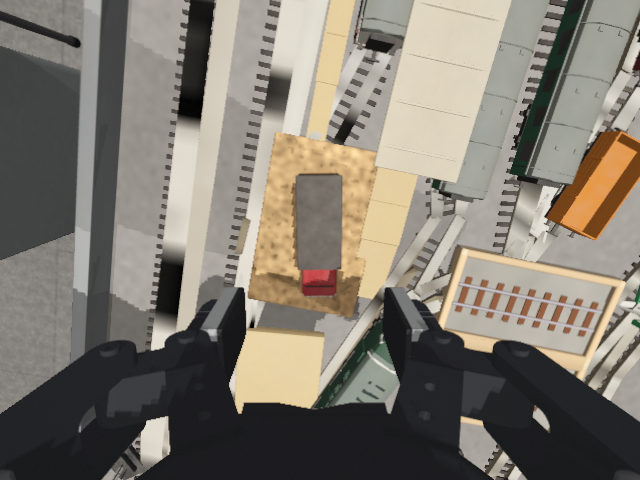

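The wrist view shows the lorry's box at (318,222) and its cab at (318,282), with the jaws straddling its axis. I'll lower and grip it.

Emit:
play_rows --rotation '[[0, 0, -0.007], [0, 0, 0], [0, 0, 0], [0, 0, 0], [0, 0, 0], [0, 0, 0], [0, 0, 0], [0, 0, 0], [0, 0, 0]]' --xyz '[[0.001, 0.002, 0.03], [0, 0, 0.035], [0, 0, 0.03], [0, 0, 0.016], [0, 0, 0.01], [0, 0, 0], [0, 0, 0], [0, 0, 0], [0, 0, 0]]' --jaw '[0.3, 0.3, 0.3, 0.3, 0.3, -1, -1, -1, -1]' --newtons 40

```text
time: 2.95
ee_pos: [0.4601, 0.0316, 0.0204]
eef_rot: [179.9, 0.0, 102.3]
wrist_force: [-0.7, 0.6, 5.9]
opening: 0.297
grasp_force: 40.7
```

Run:
```python
from h import *
s=observe(); print(s['ee_pos'],s['eef_rot'],s['opening'],s['grasp_force'])
plan((.55,-.4005,.13),181,11,frm=((.4598,.0295,.13),102))
```

```text
[0.46014993 0.03157322 0.02035251] [1.79906103e+02 3.20914853e-02 1.02261657e+02] 0.2967761024876767 40.71057200431824
rot [[0.0, 0.0, -0.125], [0.0, 0.0, -0.125], [0.0, 0.0, -0.125], [0.0, 0.0, -0.125], [0.0, 0.0, -0.126], [0.0, 0.0, -0.125], [0.0, 0.0, -0.126], [0.0, 0.0, -0.125], [0.0, 0.0, -0.126], [0.0, 0.0, -0.125]] 
xyz [[-0.0399, -0.0001, 0.0], [-0.0396, -0.0051, 0.0], [-0.0387, -0.01, 0.0], [-0.0371, -0.0147, 0.0], [-0.035, -0.0192, 0.0], [-0.0323, -0.0235, 0.0], [-0.0291, -0.0273, 0.0], [-0.0255, -0.0308, 0.0], [-0.0214, -0.0337, 0.0], [-0.017, -0.0362, 0.0]]
rot [[0.0, 0.0, -0.126]] 
xyz [[-0.0124, -0.038, 0.0]]
end [ 0.55   -0.4005  0.13  ] [-180.    0. -179.]
```

Emit:
play_rows --rotation '[[0, 0, 0], [0, 0, 0], [0, 0, 0], [0, 0, 0], [0, 0, -0.125], [0, 0, -0.125], [0, 0, -0.125], [0, 0, -0.125], [0, 0, -0.125], [0, 0, -0.125]]' --xyz '[[0, 0, -0.01], [0, 0, -0.03], [0, 0, -0.04], [0, 0, -0.03], [-0.04, 0, 0], [-0.04, -0.005, 0], [-0.039, -0.01, 0], [-0.037, -0.015, 0], [-0.035, -0.019, 0], [-0.032, -0.023, 0]]' --jaw '[-1, -1, -1, -1, -1, -1, -1, -1, -1, -1]'

```text
time: 4.2
ee_pos: [0.5101, -0.204, 0.1298]
eef_rot: [180.0, 0.0, 145.5]
wrist_force: [1.2, 0.3, -0.5]
opening: 0.295
grasp_force: 39.8
```

Emit:
play_rows --rotation '[[0, 0, -0.126], [0, 0, -0.126], [0, 0, -0.126], [0, 0, -0.126], [0, 0, -0.126], [0, 0, 0], [0, 0, 0]]' --xyz '[[-0.029, -0.027, 0], [-0.025, -0.031, 0], [-0.021, -0.034, 0], [-0.017, -0.036, 0], [-0.012, -0.038, 0.01], [0, 0, 0], [0, 0, 0]]' --jaw '[-1, -1, -1, -1, -1, -1, -1]'

```text
time: 5.08
ee_pos: [0.5504, -0.397, 0.1194]
eef_rot: [179.9, -0.0, -178.7]
wrist_force: [-0.3, -0.0, -0.2]
opening: 0.298
grasp_force: 39.9
```

Run:
```python
from h import *
s=observe(); print(s['time'],s['ee_pos'],s['eef_rot'],s['opening'],s['grasp_force'],s['wrist_force'])
p,d,m=snap('wrist','w2')
hsv=cv2.cvtColor(p,cv2.COLOR_RGB2HSV); k=((hsv[:,:,0]>100)&(hsv[:,:,0]<125)&(hsv[:,:,1]>150)&(hsv[:,:,2]>60))
P=cloud(d,m); q=P[k]; q=q[(q[:,2]<.03)]
print(rect(q[:,:2]), [np.percentile(q[:,i],[1,99]) for i in (0,1)])
```

```text
5.075 [ 0.55037127 -0.39698569  0.11935776] [ 1.79949965e+02 -2.04949475e-02 -1.78735882e+02] 0.29815117704980276 39.8542320728302 [-0.25664394 -0.00430418 -0.22168123]
(array([ 0.55821609, -0.36597988]), array([0.14895831, 0.13078782]), np.float32(91.310135)) [array([0.49213277, 0.62040615]), array([-0.44058983, -0.29195171])]
```

View pics/w2.png

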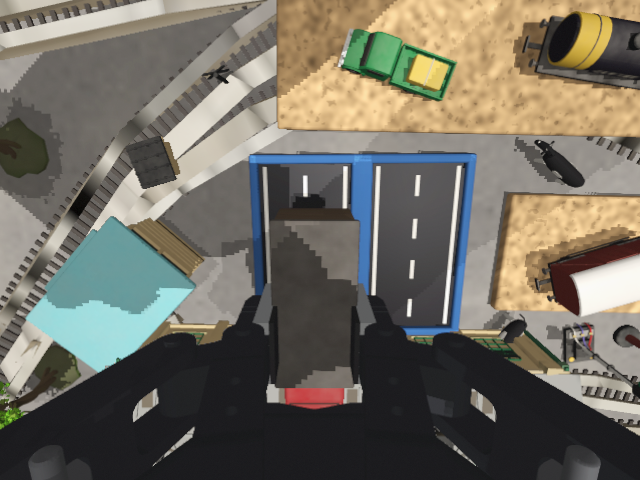

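The wrist view shows the held lorry over the tray's left bay (300-355, 165-330); the right bay (375-465) is empty. It needs to go about 6 mm further out. I'll lower it and let go.

Emit:
play_rows --rotation '[[0, 0, 0], [0, 0, 0], [0, 0, 0], [0, 0, 0], [0, 0, 0], [0, 0, 0], [0, 0, 0]]' --xyz '[[0, -0.006, 0.02], [0, 0, 0.035], [0, 0, 0.025], [0, 0, 0.012], [0, 0, 0.006], [0, 0, 0.002], [0, 0, 0]]' --jaw '[-1, -1, -1, -1, -1, -1, -1]'

```text
time: 6.0
ee_pos: [0.5511, -0.4039, 0.0202]
eef_rot: [-179.9, 0.1, -178.7]
wrist_force: [-0.2, -0.1, -0.6]
opening: 0.293
grasp_force: 39.9
```

Emit:
play_rows --rotation '[[0, 0, 0], [0, 0, 0], [0, 0, 0], [0, 0, 0], [0, 0, 0], [0, 0, 0], [0, 0, 0]]' --xyz '[[0, 0, 0.002], [0, 0, 0], [0, 0, 0], [0, 0, 0], [0, 0, -0.01], [0, 0, -0.04], [0, 0, -0.055]]' --jaw '[-1, -1, -0.2, -0.15, -0.15, -0.1, 0.1]'

```text
time: 6.88
ee_pos: [0.5499, -0.4027, 0.1224]
eef_rot: [179.9, -0.1, -178.7]
wrist_force: [1.4, -0.6, -0.2]
opening: 0.546
grasp_force: 0.0
```

Run:
```python
from h import *
p,d,m=snap('wrist','w3'); P=cloud(d,m); s=observe(); print(s['time'],s['ee_pos'],s['eef_rot'])
print('lorry',topfit(P,(.557,-.403),(.02,.056),n=10,r=.065))
hsv=cv2.cvtColor(p,cv2.COLOR_RGB2HSV); k=((hsv[:,:,0]>100)&(hsv[:,:,0]<125)&(hsv[:,:,1]>150)&(hsv[:,:,2]>60))
q=P[k]; q=q[(q[:,2]<.03)]
print([np.percentile(q[:,i],[1,99]) for i in (0,1)])
print('truck',topfit(P,(.4387,-.3506),(.02,.045),n=10))
print('tank',topfit(P,(.4308,-.2344),(.04,.062),n=10))
plan((.44,-.352,.11),72,11,frm=((.551,-.404,.122),181))
```

```text
6.925 [ 0.55262045 -0.40546349  0.13276042] [-179.61242737    0.34834701 -178.66432823]
lorry (6144, array([ 0.5662, -0.403 ]), array([0.1116, 0.0508]), 1.0, 'pca', 180.0)
[array([0.49209848, 0.62226043]), array([-0.44088267, -0.2919394 ])]
truck (4080, array([ 0.4405, -0.3513]), array([0.0649, 0.0224]), 73.0, 'pca', 73.8)
tank (3465, array([ 0.4315, -0.2454]), array([0.0443, 0.0251]), 81.9, 'pca', 70.4)
rot [[0.0, 0.0, 0.173], [0.0, 0.0, 0.173], [0.0, 0.0, 0.173], [0.0, 0.0, 0.173], [0.0, 0.0, 0.173], [0.0, 0.0, 0.173], [0.0, 0.0, 0.173], [0.0, 0.0, 0.173], [0.0, 0.0, 0.173], [0.0, 0.0, 0.173]] 
xyz [[0.01, 0.0049, 0.0011], [0.0107, 0.0031, 0.0011], [0.0111, 0.0012, 0.0011], [0.0111, -0.0007, 0.0011], [0.0108, -0.0026, 0.0011], [0.0102, -0.0044, 0.0011], [0.0093, -0.0061, 0.0011], [0.0081, -0.0077, 0.0011], [0.0067, -0.0089, 0.0011], [0.0051, -0.01, 0.001]]
rot [[0.0, 0.0, 0.172]] 
xyz [[0.0032, -0.0107, 0.0011]]
end [ 0.44  -0.352  0.11 ] [180.   0.  72.]
```

View pics/w3.png

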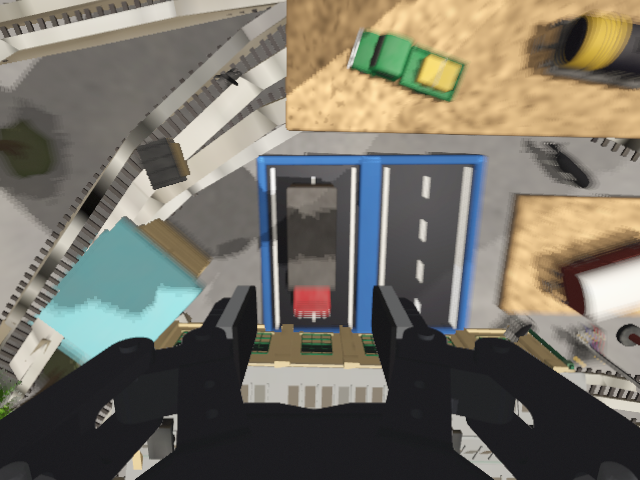

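The lorry stands upright and centred in the left bay at (311,250). The truck is at (408,65) px: (0.4405,-0.3513), axis 73°. Next I'll pick up the truck.

Emit:
play_rows --rotation '[[0, 0, 0.17], [0, 0, 0.173], [0, 0, 0.173], [0, 0, 0.173], [0, 0, 0.173], [0, 0, 0.173], [0, 0, 0.173], [0, 0, 0.173], [0, 0, 0.173], [0, 0, 0.173]]' --xyz '[[0.01, 0.005, 0], [0.011, 0.003, 0], [0.011, 0.001, 0], [0.011, -0.001, 0], [0.011, -0.003, 0], [0.01, -0.004, 0.005], [0.009, -0.006, 0.005], [0.008, -0.008, 0.005], [0.007, -0.009, 0.005], [0.005, -0.01, 0.005]]' --jaw '[0.1, 0.1, 0.1, 0.1, 0.1, 0.1, 0.1, 0.1, 0.1, 0.1]'

```text
time: 8.18
ee_pos: [0.4488, -0.3579, 0.0978]
eef_rot: [180.0, 0.0, 82.1]
wrist_force: [0.1, -0.4, -0.3]
opening: 0.548
grasp_force: 0.0
```

Emit:
play_rows --rotation '[[0, 0, 0.16], [0, 0, 0], [0, 0, 0]]' --xyz '[[0.003, -0.011, 0], [0, 0, 0], [0, 0, 0]]' --jaw '[0.1, 0.1, 0.1]'

```text
time: 8.55
ee_pos: [0.4389, -0.3538, 0.0978]
eef_rot: [179.9, 0.0, 73.4]
wrist_force: [0.2, 1.1, 0.9]
opening: 0.545
grasp_force: 0.0
```

Run:
```python
from h import *
p,d,m=snap('wrist','w4'); P=cloud(d,m); s=observe(); print(s['time'],s['ee_pos'],s['eef_rot'])
print('truck',topfit(P,(.4405,-.3513),(.02,.045),n=10))
plan((.4405,-.3513,.014),73,5)
```

```text
8.6 [ 0.43887738 -0.3537196   0.09766582] [1.79960526e+02 1.85767028e-02 7.33792606e+01]
truck (3034, array([ 0.4401, -0.3511]), array([0.064, 0.022]), 73.1, 'pca', 73.2)
rot [[0.0, 0.0, 0.001], [0.0, 0.0, 0.001], [0.0, 0.0, 0.002], [0.0, 0.0, 0.001], [0.001, 0.0, 0.002]] 
xyz [[0.0006, 0.0002, 0.0167], [0.0006, 0.0002, 0.0167], [0.0005, 0.0001, 0.0168], [0.0006, 0.0001, 0.0167], [0.0005, 0.0002, 0.0168]]
end [ 0.4405 -0.3513  0.014 ] [-180.    0.   73.]
```

Emit:
play_rows --rotation '[[0, 0, 0.006], [0, 0, 0], [0, 0, 0], [0, 0, 0], [0, 0, 0], [0, 0, 0], [0, 0, 0], [0, 0, 0], [0, 0, 0]]' --xyz '[[0.003, 0.001, 0.03], [0, 0, 0.03], [0, 0, 0.016], [0, 0, 0.007], [0, 0, 0], [0, 0, 0], [0, 0, 0], [0, 0, 0], [0, 0, 0]]' --jaw '[0.1, 0.1, 0.1, 0.1, 0.1, -1, -1, -1, -1]'

```text
time: 9.72
ee_pos: [0.4409, -0.3516, 0.0155]
eef_rot: [179.9, 0.1, 72.9]
wrist_force: [-1.5, 0.5, 6.1]
opening: 0.247
grasp_force: 40.4
```

Run:
```python
from h import *
s=observe(); print(s['ee_pos'],s['eef_rot'],s['opening'],s['grasp_force'])
plan((.557,-.327,.075),181.3,11,frm=((.4405,-.3513,.09),73))
```

```text
[ 0.44090673 -0.35155818  0.0155196 ] [1.79897800e+02 6.30730684e-02 7.28719001e+01] 0.2465626174664669 40.373119711875916
rot [[0.0, 0.0, -0.172], [0.0, 0.0, -0.172], [0.0, 0.0, -0.172], [0.0, 0.0, -0.172], [0.0, 0.0, -0.172], [0.0, 0.0, -0.172], [0.0, 0.0, -0.172], [0.0, 0.0, -0.172], [0.0, 0.0, -0.171], [0.0, 0.0, -0.172]] 
xyz [[0.0052, 0.0095, 0.0014], [0.0035, 0.0102, 0.0014], [0.0017, 0.0107, 0.0014], [-0.0001, 0.0108, 0.0014], [-0.002, 0.0106, 0.0013], [-0.0038, 0.0101, 0.0014], [-0.0055, 0.0094, 0.0013], [-0.007, 0.0083, 0.0014], [-0.0083, 0.0069, 0.0013], [-0.0093, 0.0054, 0.0014]]
rot [[0.0, 0.0, -0.171]] 
xyz [[-0.0102, 0.0038, 0.0013]]
end [ 0.557 -0.327  0.075] [-180.     0.  -178.7]
```

Emit:
play_rows --rotation '[[0, 0, 0], [0, 0, 0], [0, 0, 0], [0, 0, -0.172], [0, 0, -0.172], [0, 0, -0.172], [0, 0, -0.172], [0, 0, -0.172], [0, 0, -0.172], [0, 0, -0.172]]' --xyz '[[0, 0, -0.015], [0, 0, -0.04], [0, 0, -0.035], [0.005, 0.01, 0], [0.003, 0.01, 0], [0.002, 0.011, 0], [0, 0.011, 0], [-0.002, 0.011, 0], [-0.004, 0.01, 0], [-0.006, 0.009, 0]]' --jaw '[-1, -1, -1, -1, -1, -1, -1, -1, -1, -1]'

```text
time: 10.98
ee_pos: [0.5158, -0.3365, 0.1052]
eef_rot: [180.0, 0.0, 142.2]
wrist_force: [0.5, -0.0, -1.0]
opening: 0.249
grasp_force: 39.5
```

Emit:
play_rows --rotation '[[0, 0, -0.172], [0, 0, -0.172], [0, 0, -0.172], [0, 0, -0.17], [0, 0, 0], [0, 0, 0]]' --xyz '[[-0.007, 0.008, 0], [-0.008, 0.007, 0], [-0.009, 0.005, 0], [-0.01, 0.004, 0], [0, 0, 0], [0, 0, 0]]' --jaw '[-1, -1, -1, -1, -1, -1]'

```text
time: 11.72
ee_pos: [0.5566, -0.3279, 0.1046]
eef_rot: [180.0, -0.0, -179.1]
wrist_force: [0.1, 0.1, -0.7]
opening: 0.247
grasp_force: 39.5
```

Emit:
play_rows --rotation '[[0, 0, -0.004], [0, 0, 0], [0, 0, 0], [0, 0, 0], [0, 0, 0], [0, 0, 0], [0, 0, 0]]' --xyz '[[0, 0.001, 0.03], [0, 0, 0.03], [0, 0, 0.02], [0, 0, 0.007], [0, 0, 0.003], [0, 0, 0.001], [0, 0, 0]]' --jaw '[-1, -1, -1, -1, -1, -1, -1]'

```text
time: 12.6
ee_pos: [0.5573, -0.3272, 0.0141]
eef_rot: [-180.0, 0.1, -178.6]
wrist_force: [-0.7, 0.4, -1.3]
opening: 0.251
grasp_force: 39.5
```

Emit:
play_rows --rotation '[[0, 0, 0], [0, 0, 0], [0, 0, 0], [0, 0, 0], [0, 0, 0], [0, 0, 0], [0, 0, 0]]' --xyz '[[0, 0, 0.001], [0, 0, 0], [0, 0, 0], [0, 0, 0], [0, 0, -0.01], [0, 0, -0.04], [0, 0, -0.05]]' --jaw '[-1, -0.35, -0.3, -0.3, -0.3, -0.1, 0.2]'

```text
time: 13.48
ee_pos: [0.5562, -0.3264, 0.113]
eef_rot: [179.9, -0.1, -178.6]
wrist_force: [0.6, -0.1, -0.3]
opening: 0.597
grasp_force: 0.0
```

Run:
```python
from h import *
s=observe(); print(s['time'],s['ee_pos'],s['eef_rot'])
p,d,m=snap('wrist','w5'); P=cloud(d,m)
print('truck',topfit(P,(.557,-.327),(.018,.045),n=10,r=.04))
print('tank',topfit(P,(.4308,-.2344),(.04,.062),n=10))
plan((.4315,-.236,.12),82.5,10,frm=((.557,-.327,.115),181.3))
```

```text
13.475 [ 0.55622812 -0.32635046  0.11299882] [ 1.79926784e+02 -7.31348396e-02 -1.78614844e+02]
truck (2642, array([ 0.5564, -0.3288]), array([0.0644, 0.022 ]), 1.5, 'pca', 1.2)
tank (6399, array([ 0.4333, -0.2355]), array([0.0629, 0.026 ]), 83.5, 'pca', 84.0)
rot [[0.0, 0.0, 0.172], [0.0, 0.0, 0.172], [0.0, 0.0, 0.173], [0.0, 0.0, 0.172], [0.0, 0.0, 0.173], [0.0, 0.0, 0.172], [0.0, 0.0, 0.173], [0.0, 0.0, 0.172], [0.0, 0.0, 0.173], [0.0, 0.0, 0.172]] 
xyz [[0.0123, 0.0094, -0.0005], [0.0138, 0.0071, -0.0005], [0.0148, 0.0047, -0.0005], [0.0154, 0.0021, -0.0005], [0.0155, -0.0006, -0.0005], [0.0151, -0.0033, -0.0005], [0.0144, -0.0058, -0.0005], [0.0131, -0.0082, -0.0005], [0.0116, -0.0103, -0.0005], [0.0096, -0.0122, -0.0005]]
end [ 0.4315 -0.236   0.12  ] [-180.     0.    82.5]
```

View pics/w5.png

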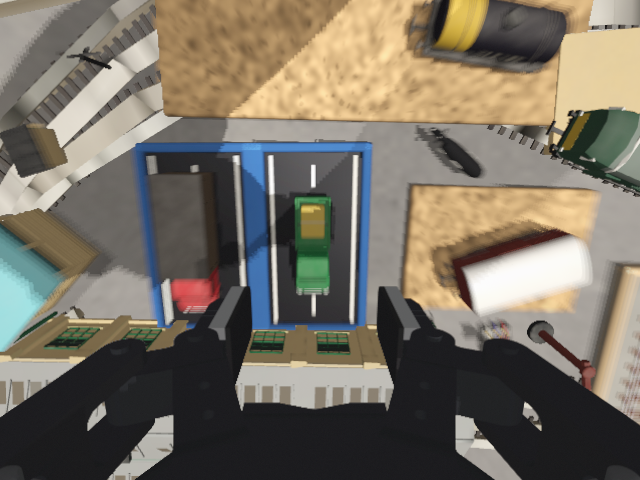

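The truck stands centred in its bay at (313,245), and the lorry is still upright at (187,240). The tank wagon is at (500,30) px: (0.433,-0.2355), axis 83.5°. I'll go there next.

Emit:
play_rows --rotation '[[0, 0, 0.17], [0, 0, 0.17], [0, 0, 0.17], [0, 0, 0.17], [0, 0, 0.17], [0, 0, 0.17], [0, 0, 0.17], [0, 0, 0.17], [0, 0, 0.17], [0, 0, 0.17]]' --xyz '[[0.012, 0.009, 0], [0.014, 0.007, 0], [0.015, 0.005, 0], [0.015, 0.002, 0], [0.015, -0.001, 0], [0.015, -0.003, 0], [0.014, -0.006, 0], [0.013, -0.008, 0], [0.012, -0.01, 0], [0.01, -0.012, 0]]' --jaw '[0.3, 0.3, 0.3, 0.3, 0.3, 0.3, 0.3, 0.3, 0.3, 0.3]'

```text
time: 14.78
ee_pos: [0.4315, -0.2378, 0.113]
eef_rot: [179.9, 0.0, 83.7]
wrist_force: [-0.5, -0.3, 0.4]
opening: 0.65
grasp_force: 0.0
```

Emit:
play_rows --rotation '[[0, 0, 0], [0, 0, 0]]' --xyz '[[0, 0, 0], [0, 0, 0]]' --jaw '[0.3, 0.3]'

```text
time: 15.02
ee_pos: [0.4321, -0.2383, 0.1127]
eef_rot: [179.9, 0.0, 84.2]
wrist_force: [0.4, -0.1, -0.2]
opening: 0.646
grasp_force: 0.0
```

Run:
```python
from h import *
p,d,m=snap('wrist','w6'); P=cloud(d,m); s=observe(); print(s['time'],s['ee_pos'],s['eef_rot'],s['opening'])
print('tank',topfit(P,(.4315,-.2355),(.03,.062),n=10))
print('tank all',topfit(P,(.4315,-.2355),(.018,.062),n=10))
plan((.4315,-.2355,.018),83.5,1)
```

```text
15.075 [ 0.43212751 -0.23832035  0.11261013] [1.79959826e+02 2.14235999e-02 8.41526466e+01] 0.651449775975235
tank (4404, array([ 0.4322, -0.2354]), array([0.0627, 0.0265]), 82.1, 'pca', 82.2)
tank all (5173, array([ 0.4517, -0.2337]), array([0.074 , 0.0685]), 82.4, 'pca', 83.1)
rot [[0.001, 0.0, 0.011]] 
xyz [[0.0028, -0.001, 0.0946]]
end [ 0.4315 -0.2355  0.018 ] [-180.     0.    83.5]
```

View pics/w6.png

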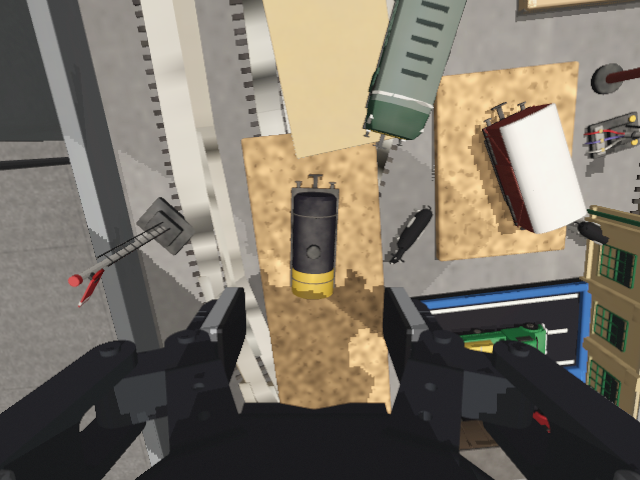

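The wrist view shows the tank wagon at (315,243) between the jaws, well clear of its neighbours. I'll grip it.

Emit:
play_rows --rotation '[[0, 0, 0.033], [0, 0, 0], [0, 0, 0], [0, 0, 0], [0, 0, 0], [0, 0, 0], [0, 0, 0], [0, 0, 0], [0, 0, 0]]' --xyz '[[0.003, 0, 0.03], [0, 0, 0.035], [0, 0, 0.022], [0, 0, 0.01], [0, 0, 0], [0, 0, 0], [0, 0, 0], [0, 0, 0], [0, 0, 0]]' --jaw '[0.3, 0.3, 0.3, 0.3, 0.3, -1, -1, -1, -1]'

```text
time: 16.2
ee_pos: [0.4327, -0.2356, 0.0165]
eef_rot: [179.9, 0.1, 82.1]
wrist_force: [0.3, 0.8, 6.8]
opening: 0.345
grasp_force: 40.7
```

Run:
```python
from h import *
s=observe(); print(s['ee_pos'],s['eef_rot'],s['opening'],s['grasp_force'])
plan((.634,-.002,.12),180,11,frm=((.432,-.2355,.12),82.5))
```

```text
[ 0.43273265 -0.23559983  0.0165381 ] [1.79894402e+02 7.14179404e-02 8.21014682e+01] 0.34466743785961934 40.68444907665253
rot [[0.0, 0.0, -0.155], [0.0, 0.0, -0.155], [0.0, 0.0, -0.155], [0.0, 0.0, -0.155], [0.0, 0.0, -0.155], [0.0, 0.0, -0.154], [0.0, 0.0, -0.155], [0.0, 0.0, -0.154], [0.0, 0.0, -0.155], [0.0, 0.0, -0.154]] 
xyz [[0.0234, 0.0154, 0.0], [0.0208, 0.0189, 0.0], [0.0176, 0.0219, 0.0], [0.014, 0.0243, 0.0], [0.0101, 0.0262, 0.0], [0.006, 0.0274, 0.0], [0.0017, 0.028, 0.0], [-0.0027, 0.0279, 0.0], [-0.0069, 0.0272, 0.0], [-0.0111, 0.0258, 0.0]]
rot [[0.0, 0.0, -0.155]] 
xyz [[-0.0149, 0.0239, 0.0]]
end [ 0.634 -0.002  0.12 ] [-180.    0. -180.]
```

Emit:
play_rows --rotation '[[0, 0, 0], [0, 0, 0], [0, 0, 0], [0, 0, 0], [0, 0, -0.155], [0, 0, -0.155], [0, 0, -0.155], [0, 0, -0.155], [0, 0, -0.155], [0, 0, -0.155]]' --xyz '[[0, 0, -0.01], [0, 0, -0.03], [0, 0, -0.04], [0, 0, -0.025], [0.023, 0.015, 0], [0.021, 0.019, 0], [0.018, 0.022, 0], [0.014, 0.024, 0], [0.01, 0.026, 0], [0.006, 0.027, 0]]' --jaw '[-1, -1, -1, -1, -1, -1, -1, -1, -1, -1]'

```text
time: 17.45
ee_pos: [0.5425, -0.1078, 0.1208]
eef_rot: [180.0, 0.0, 135.7]
wrist_force: [1.1, -0.3, -0.5]
opening: 0.343
grasp_force: 39.8
```

Emit:
play_rows --rotation '[[0, 0, -0.155], [0, 0, -0.155], [0, 0, -0.155], [0, 0, -0.155], [0, 0, -0.155], [0, 0, 0], [0, 0, 0]]' --xyz '[[0.002, 0.028, 0], [-0.003, 0.028, 0], [-0.007, 0.027, 0], [-0.011, 0.026, 0], [-0.015, 0.024, 0], [0, 0, 0], [0, 0, 0]]' --jaw '[-1, -1, -1, -1, -1, -1, -1]'

```text
time: 18.32
ee_pos: [0.6342, -0.003, 0.1204]
eef_rot: [-180.0, -0.0, 179.7]
wrist_force: [0.4, -0.6, 1.2]
opening: 0.343
grasp_force: 39.8
```

Run:
```python
from h import *
s=observe(); print(s['time'],s['ee_pos'],s['eef_rot'],s['opening'],s['grasp_force'])
p,d,m=snap('wrist','w7'); hsv=cv2.cvtColor(p,cv2.COLOR_RGB2HSV); P=cloud(d,m)
k=(hsv[:,:,0]>8)&(hsv[:,:,0]<28)&(hsv[:,:,1]>60)&(hsv[:,:,2]>120)&(P[:,:,2]<.02)&(abs(P[:,:,0]-.634)<.08)&(abs(P[:,:,1]+.038)<.09)
k=cv2.morphologyEx(k.astype(np.uint8),cv2.MORPH_OPEN,np.ones((3,3)))>0
q=P[k]; print(k.sum(),rect(q[:,:2]),[np.percentile(q[:,i],[1,99]) for i in (0,1)])
```

```text
18.325 [ 0.63416011 -0.00295366  0.12042112] [-1.79994676e+02 -2.52316203e-02  1.79672382e+02] 0.34283644462000495 39.833359122276306
8820 (array([ 0.6386888 , -0.03956656]), array([0.15479507, 0.13714415]), np.float32(89.672905)) [array([0.57004314, 0.69962654]), array([-0.11317846,  0.0354056 ])]
```

View pics/w7.png

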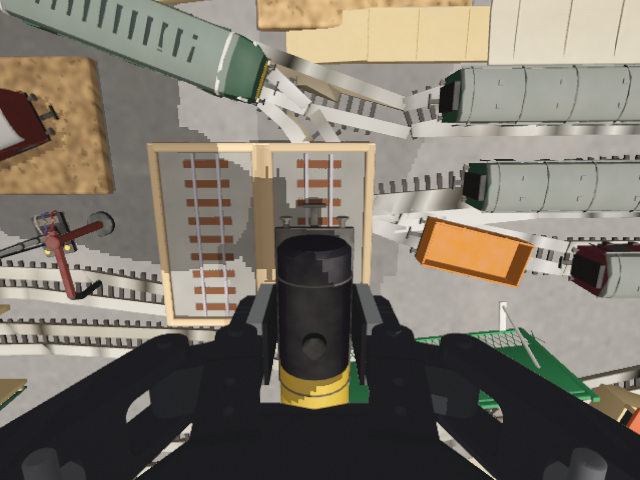

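The held tank wagon is over the right-hand bay (272-370, 150-320), in line with the track. The green fence at (470,370) is close, so I'll check clearance before lowering.

Run:
```python
from h import *
for f in('scene0',):
    p,d,m=load(f); P=cloud(d,m); q=P.reshape(-1,3)
    g=q[(q[:,2]>.04)&(q[:,2]<.15)&(abs(q[:,0]-.634)<.11)&(q[:,1]>-.16)&(q[:,1]<.09)]
    H,xe,ye=np.histogram2d(g[:,0],g[:,1],bins=[np.arange(.53,.75,.02),np.arange(-.16,.1,.02)]); print(xe.round(2)[:-1]);print(ye.round(2)[:-1]);print(H.astype(int)); print(np.percentile(g[:,2],[50,90,99]))
```

```text
[0.53 0.55 0.57 0.59 0.61 0.63 0.65 0.67 0.69 0.71]
[-0.16 -0.14 -0.12 -0.1  -0.08 -0.06 -0.04 -0.02 -0.    0.02  0.04  0.06]
[[ 0  0  0  1 21 47 15  0  0  0  0 24]
 [ 0  0  0  0  0  0  0  0  0  0  0  5]
 [ 0  0  0  0  0  0  0  0  0  0  0  0]
 [ 0  0  0  0  0  0  0  0  0  0  0  0]
 [21  0  0  0  0  0  0  0  0  0  0  0]
 [19  0  0  0  0  0  0  0  0  0  0  0]
 [16  0  0  0  0  0  0  0  0  0  0  0]
 [ 0  0  0  0  0  0  0  0  0  0  0  0]
 [ 0  0  0  0  0  0  0  0  0  0  0  0]
 [ 0  0  0  0  0  0  0  0 82 93 98 94]]
[0.05202473 0.07638808 0.08224472]
```

Emit:
play_rows --rotation '[[0, 0, 0], [0, 0, 0], [0, 0, 0], [0, 0, 0], [0, 0, 0], [0, 0, 0], [0, 0, 0]]' --xyz '[[0, 0.002, 0.03], [0, 0, 0.04], [0, 0, 0.02], [0, 0, 0.01], [0, 0, 0.004], [0, 0, 0.0015], [0, 0, 0]]' --jaw '[-1, -1, -1, -1, -1, -1, -1]'

```text
time: 19.25
ee_pos: [0.6352, -0.0008, 0.0157]
eef_rot: [-180.0, 0.1, 179.8]
wrist_force: [0.4, 0.8, -0.9]
opening: 0.343
grasp_force: 39.8
```

Emit:
play_rows --rotation '[[0, 0, 0], [0, 0, 0], [0, 0, 0], [0, 0, 0], [0, 0, 0], [0, 0, 0], [0, 0, 0]]' --xyz '[[0, 0, 0.0005], [0, 0, 0], [0, 0, 0], [0, 0, 0], [0, 0, -0.01], [0, 0, -0.04], [0, 0, -0.055]]' --jaw '[-1, -0.15, -0.1, -0.1, -0.1, 0, 0.3]'

```text
time: 20.12
ee_pos: [0.6335, -0.0005, 0.1197]
eef_rot: [180.0, -0.1, 179.8]
wrist_force: [1.2, 1.0, -0.1]
opening: 0.651
grasp_force: 0.0
```

Run:
```python
from h import *
s=observe(); print(s['time'],s['ee_pos'],s['eef_rot'])
p,d,m=snap('wrist','w8'); P=cloud(d,m)
print('tank',topfit(P,(.634,-.001),(.03,.062),n=10))
print('van',topfit(P,(.5629,-.2036),(.042,.062),n=10))
plan((.564,-.203,.12),109.6,10)
```

```text
20.125 [ 6.33504313e-01 -5.00077018e-04  1.19734712e-01] [ 1.79969060e+02 -1.33534436e-01  1.79779523e+02]
tank (4026, array([ 0.6339, -0.0023]), array([0.0629, 0.0263]), 179.8, 'pca', 179.8)
van (499, array([ 0.5607, -0.1719]), array([0.0258, 0.0115]), 168.1, 'pca', 179.2)
rot [[0.0, 0.001, 0.123], [0.0, 0.001, 0.122], [0.0, 0.001, 0.123], [0.001, 0.001, 0.122], [0.0, 0.001, 0.123], [0.0, 0.001, 0.122], [0.001, 0.001, 0.123], [0.0, 0.0, 0.122], [0.001, 0.001, 0.123], [0.0, 0.0, 0.122]] 
xyz [[0.0073, -0.0202, 0.0009], [0.0047, -0.0209, 0.0009], [0.0022, -0.0214, 0.001], [-0.0005, -0.0215, 0.0009], [-0.0031, -0.0212, 0.001], [-0.0057, -0.0207, 0.001], [-0.0082, -0.0199, 0.0009], [-0.0105, -0.0187, 0.001], [-0.0127, -0.0173, 0.001], [-0.0148, -0.0156, 0.0009]]
end [ 0.564 -0.203  0.12 ] [180.    0.  109.6]
```

View pics/w8.png

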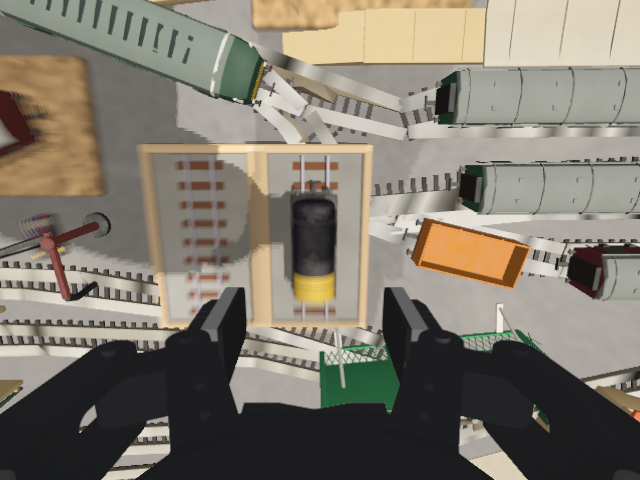

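The tank wagon stands upright on the track at (314,250) in the right bay. The van is next.

Emit:
play_rows --rotation '[[0, 0, 0.122], [0, 0, 0.122], [0, 0, 0.122], [0, 0, 0.122], [0, 0, 0.122], [0, 0, 0.122], [0, 0, 0.122], [0, 0, 0.122], [0, 0, 0.122], [0, 0, 0.122]]' --xyz '[[0.007, -0.02, 0], [0.005, -0.021, 0], [0.002, -0.021, 0], [0, -0.022, 0], [-0.003, -0.021, 0], [-0.006, -0.021, 0], [-0.008, -0.02, 0], [-0.011, -0.019, 0], [-0.013, -0.017, 0], [-0.015, -0.016, 0]]' --jaw '[0.3, 0.3, 0.3, 0.3, 0.3, 0.3, 0.3, 0.3, 0.3, 0.3]'

```text
time: 21.42
ee_pos: [0.5613, -0.2044, 0.1201]
eef_rot: [180.0, 0.0, 109.7]
wrist_force: [0.1, 0.1, 0.0]
opening: 0.651
grasp_force: 0.0
```

Emit:
play_rows --rotation '[[0, 0, 0], [0, 0, 0]]' --xyz '[[0, 0, 0], [0, 0, 0]]' --jaw '[0.3, 0.3]'

```text
time: 21.68
ee_pos: [0.5616, -0.2032, 0.1197]
eef_rot: [180.0, 0.0, 110.0]
wrist_force: [0.2, 0.4, -0.9]
opening: 0.648
grasp_force: 0.0
```

Run:
```python
from h import *
p,d,m=snap('wrist','w9'); P=cloud(d,m); s=observe(); print(s['time'],s['ee_pos'],s['eef_rot'],s['opening'])
print('van',topfit(P,(.5629,-.2036),(.03,.062),n=10)); print('van top',topfit(P,(.5629,-.2036),(.042,.062),n=10))
q=P.reshape(-1,3); q=q[(abs(q[:,0]-.57)<.12)&(abs(q[:,1]+.2)<.1)&(q[:,2]>.035)]
R=np.deg2rad(109.6); u=(q[:,:2]-[.563,-.2036])@np.array([[np.cos(R),np.sin(R)],[np.sin(R),-np.cos(R)]]).T
b=q[(abs(u[:,0])<.02)&(abs(u[:,1])>.022)&(abs(u[:,1])<.06)]; print('obst near fingers',len(b), b.max(0) if len(b) else '')
```

```text
21.725 [ 0.56165191 -0.20301111  0.11957595] [1.79974919e+02 2.01557216e-03 1.10012702e+02] 0.6514847964393219
van (5413, array([ 0.5644, -0.2037]), array([0.0664, 0.0312]), 109.4, 'pca', 109.8)
van top (5265, array([ 0.5644, -0.2037]), array([0.0665, 0.0311]), 109.2, 'pca', 109.8)
obst near fingers 46995 [ 0.62184581 -0.17131665  0.21889333]
```

View pics/w9.png

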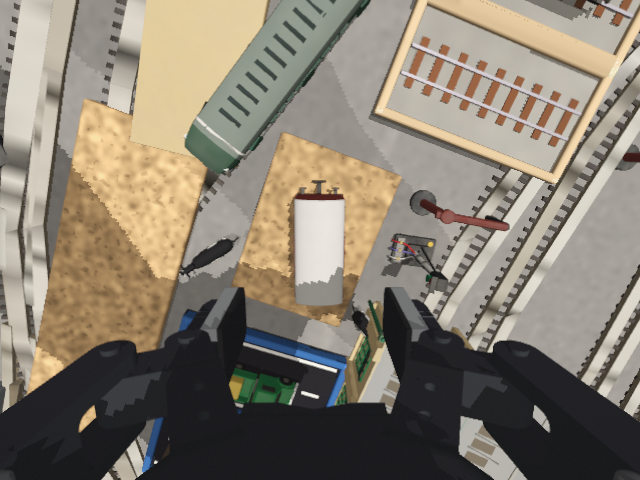

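The van is at (319,250), with the relay box at (410,250) and the depot corner at (370,340) nearby. I'll go in with a narrower opening.

Emit:
play_rows --rotation '[[0, 0, 0.008], [0, 0, 0], [0, 0, 0], [0, 0, 0], [0, 0, 0], [0, 0, 0], [0, 0, 0], [0, 0, 0], [0, 0, 0], [0, 0, 0]]' --xyz '[[-0.0016, 0.0023, 0.02], [0, 0, 0.03], [0, 0, 0.03], [0, 0, 0.015], [0, 0, 0.008], [0, 0, 0], [0, 0, 0], [0, 0, 0], [0, 0, 0], [0, 0, 0]]' --jaw '[0.05, 0.05, 0.05, 0.05, 0.05, 0.05, -1, -1, -1, -1]'

```text
time: 22.98
ee_pos: [0.5649, -0.2048, 0.0175]
eef_rot: [179.9, 0.1, 109.4]
wrist_force: [-0.6, 0.3, 5.6]
opening: 0.344
grasp_force: 41.0
```

Run:
```python
from h import *
s=observe(); print(s['ee_pos'],s['eef_rot'],s['opening'],s['grasp_force'])
plan((.6345,-.077,.12),179.8,10,frm=((s['ee_pos'][0],s['ee_pos'][1],.12),109.5))
```

```text
[ 0.56485138 -0.20482775  0.01750314] [1.79922686e+02 8.63207868e-02 1.09421141e+02] 0.3437742931585864 41.04507923126221
rot [[0.0, 0.0, -0.123], [0.0, 0.0, -0.123], [0.0, 0.0, -0.123], [0.0, 0.0, -0.123], [0.0, 0.0, -0.122], [0.0, 0.0, -0.123], [0.0, 0.0, -0.122], [0.0, 0.0, -0.123], [0.0, 0.0, -0.122], [0.0, 0.0, -0.123]] 
xyz [[0.0097, 0.0108, 0.0], [0.0083, 0.0119, 0.0], [0.0068, 0.0129, 0.0], [0.0052, 0.0136, 0.0], [0.0034, 0.0142, 0.0], [0.0017, 0.0145, 0.0], [-0.0001, 0.0146, 0.0], [-0.0018, 0.0144, 0.0], [-0.0036, 0.0141, 0.0], [-0.0053, 0.0135, 0.0]]
end [ 0.6345 -0.077   0.12  ] [-180.     0.   179.8]
```

Emit:
play_rows --rotation '[[0, 0, 0], [0, 0, 0], [0, 0, 0], [0, 0, 0], [0, 0, -0.123], [0, 0, -0.123], [0, 0, -0.123], [0, 0, -0.123], [0, 0, -0.122], [0, 0, -0.123]]' --xyz '[[0, 0, -0.01], [0, 0, -0.03], [0, 0, -0.04], [0, 0, -0.035], [0.01, 0.011, 0], [0.008, 0.012, 0], [0.007, 0.013, 0], [0.005, 0.014, 0], [0.003, 0.014, 0], [0.002, 0.014, 0]]' --jaw '[-1, -1, -1, -1, -1, -1, -1, -1, -1, -1]'

```text
time: 24.22
ee_pos: [0.6064, -0.1274, 0.1317]
eef_rot: [180.0, -0.0, 151.9]
wrist_force: [-0.2, -0.9, -0.9]
opening: 0.343
grasp_force: 40.3
```

Emit:
play_rows --rotation '[[0, 0, -0.122], [0, 0, -0.123], [0, 0, -0.122], [0, 0, -0.123], [0, 0, 0], [0, 0, 0]]' --xyz '[[0, 0.015, 0], [-0.002, 0.014, 0], [-0.004, 0.014, 0], [-0.005, 0.014, 0], [0, 0, 0], [0, 0, 0]]' --jaw '[-1, -1, -1, -1, -1, -1]'

```text
time: 24.98
ee_pos: [0.6343, -0.0769, 0.1314]
eef_rot: [-180.0, -0.0, 179.6]
wrist_force: [0.6, -0.4, -1.1]
opening: 0.344
grasp_force: 40.3
```

Emit:
play_rows --rotation '[[0, 0, 0], [0, 0, 0], [0, 0, 0], [0, 0, 0], [0, 0, 0], [0, 0, 0], [0, 0, 0]]' --xyz '[[0, 0, 0.03], [0, 0, 0.04], [0, 0, 0.028], [0, 0, 0.012], [0, 0, 0.004], [0, 0, 0.0015], [0, 0, 0]]' --jaw '[-1, -1, -1, -1, -1, -1, -1]'

```text
time: 25.85
ee_pos: [0.6352, -0.0768, 0.0169]
eef_rot: [-180.0, 0.1, 179.7]
wrist_force: [-0.1, 0.5, 0.0]
opening: 0.342
grasp_force: 40.3
```

Emit:
play_rows --rotation '[[0, 0, 0], [0, 0, 0], [0, 0, 0], [0, 0, 0], [0, 0, 0], [0, 0, 0], [0, 0, 0], [0, 0, 0], [0, 0, 0]]' --xyz '[[0, 0, 0.0005], [0, 0, 0], [0, 0, 0], [0, 0, 0], [0, 0, -0.01], [0, 0, -0.04], [0, 0, -0.055], [0, 0, 0], [0, 0, 0]]' --jaw '[-1, -0.15, -0.1, -0.1, -0.1, 0, 0.2, 0.2, 0.2]'

```text
time: 26.98
ee_pos: [0.6346, -0.0766, 0.1206]
eef_rot: [-180.0, 0.0, 179.7]
wrist_force: [1.1, -0.2, -0.3]
opening: 0.598
grasp_force: 0.0
```

Run:
```python
from h import *
s=observe(); print(s['time'],s['ee_pos'],s['eef_rot'])
p,d,m=snap('wrist','w10'); P=cloud(d,m)
print('van',topfit(P,(.634,-.077),(.03,.056),n=10)); print('tank',topfit(P,(.634,-.001),(.03,.056),n=10,r=.05))
p2,d,m=snap('scene','s2'); P=cloud(d,m)
for n,c,zr in [('lorry',(.557,-.403),(.034,.05)),('truck',(.557,-.328),(.02,.04)),('van',(.634,-.077),(.04,.056)),('tank',(.634,-.002),(.04,.056))]: print(n,topfit(P,c,zr,n=4,r=.05))
a=cv2.resize(p2[190:390,150:370],(600,545),interpolation=cv2.INTER_CUBIC); cv2.imwrite('pics/fin.png',a[:,:,::-1])
```

```text
26.975 [ 0.6346305  -0.07659957  0.12060836] [-1.79992446e+02  3.43587203e-02  1.79723794e+02]
van (5269, array([ 0.6327, -0.0783]), array([0.066, 0.031]), 179.8, 'pca', 179.5)
tank (4264, array([ 0.6339, -0.002 ]), array([0.0625, 0.0266]), 179.3, 'pca', 178.9)h.py:26: RuntimeWarning: Mean of empty slice.
  l=np.zeros(len(q)); cc,s,a=rect(q[:,:2]); ev=np.linalg.svd(q[:,:2]-q[:,:2].mean(0),full_matrices=False)[2][0]
  ret = um.true_divide(
Traceback (most recent call last):
  File "h.py", line 26, in topfit
    l=np.zeros(len(q)); cc,s,a=rect(q[:,:2]); ev=np.linalg.svd(q[:,:2]-q[:,:2].mean(0),full_matrices=False)[2][0]
                                                 ~~~~~~~~~~~~~~~~~~~~~~~~~~~~~~~~~~~~~~~~~~~~~~~~~~~~~~~~~~~~~^^^
IndexError: index 0 is out of bounds for axis 0 with size 0
```

View pics/w10.png

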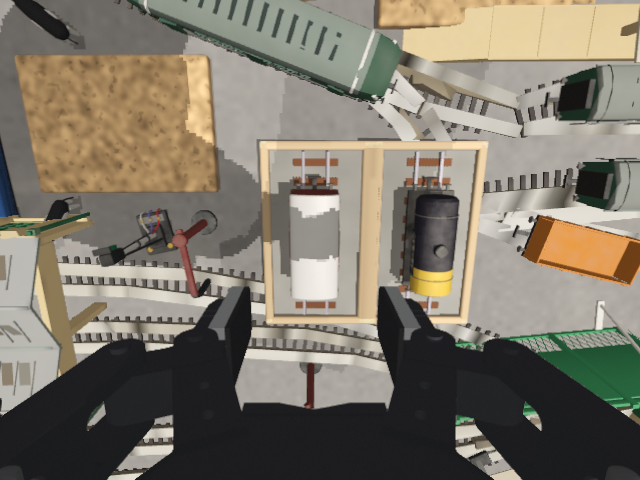

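Both wagons stand upright on the tracks, at (315,245) and (433,245). I'll check the lorry using the stored w5 view, taken after the truck was placed.

Run:
```python
from h import *
p,d,m=load('w5'); P=cloud(d,m); hsv=cv2.cvtColor(p,cv2.COLOR_RGB2HSV)
k=((hsv[:,:,0]>100)&(hsv[:,:,0]<125)&(hsv[:,:,1]>150)&(hsv[:,:,2]>60)); q=P[k]; q=q[(q[:,2]<.03)&(abs(q[:,0]-.557)<.09)]
print('tray',rect(q[:,:2]))
print('lorry',topfit(P,(.557,-.403),(.02,.056),n=10,r=.052)); print('box',topfit(P,(.54,-.403),(.034,.056),n=10,r=.045))
```

```text
tray (array([ 0.55865324, -0.36513466]), array([0.15105492, 0.13140374]), np.float32(91.62557))
lorry (7242, array([ 0.5557, -0.4052]), array([0.0908, 0.03  ]), 1.3, 'pca', 0.6)
box (5561, array([ 0.542 , -0.4056]), array([0.0634, 0.03  ]), 1.3, 'pca', 1.3)
```

```bash
python3 -c "
from cell import close_job
print(close_job())"
```

```text
the job is handed in; nothing more can be done
None
```

All four vehicles are upright in bays of their own and released, both wagons in the rail tray and the lorry and truck in the road tray, each within about 5 mm and 2° of its bay's centre in the last camera checks; the job was handed in at about 27 s, with no verdict returned.

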